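Index the inspection dial to the camera with its ratchet lever

ROBOT

A 6-joint arm with a two-finger parallel gripper is mounted at the origin on the work surface. World frame = base frame: x ahead of the robot, y to its left, z up, the work surface at z = 0. Lengths are in mm, angles in rad, forces in N, time in s.
With the tool pointing down it reaches from about 250 to 775 mm from the base axis. Payload 4 kg.
Tool frame: the origin (TCP) lies at the very end of the fingers, on their centre line; the grasp point (between the pads) lies 19 mm behind it; z points along the fingers, y is the direction in which the jaws open and shut (so a half turn about z gives the same grasp; the last joint's range is limited). The gripper opens to 94 mm and grips with 3 to 60 N. Pads are 16 mm wide; open, the fingers measure 119 mm over their backs; the gripper's body (75 mm by 177 mm) begins 78 mm behind the grasp point.
Start: joints at [-1.386, 0.087, 1.371, -0, 1.684, -0.103], TCP at [156.111, -527.399, 205.506] pointing down, gripper open.
Joint ranges: [-3.1, 3.1], [-0.76, 2.03], [0.27, 2.55], [-1.08, 4.22], [0.17, 2.65], [-2.57, 2.57]. Speed limits (rad/s): [2.79, 2.79, 3.14, 3.14, 3.14, 3.14].

INTERFACE

Orientations are given as a unit quaternion [x, y, z, w].
In Python, from plant import robot gives the robot as it stands.
- The arm moves only by the tool send_rows, never from a script. Its argument "steps" is text: rows parted by semicolons, each of 7 numbers parted by spaces: the shift along the world's x, y, z in mm, then the turn, a rotation vector about the world's x, y, z in units of 5 degrees (1.0 is 5 degrees), then the gripper's target within -1 to 1 (fully open at 1, half-way at 0, shut at -1). In form: x y z rx ry rz hand; .... A call has 1 to 12 rows; each row shifts and turns the pose as measured when the row begins; what a row does not reach is not made up. A row lasts 1/12 s, in which the tool goes at most 41.7 mm and 7.16 degrees, less where a joint would pass 70% of its speed; a pose out of reach is approached as far as the arm can. A call with a gripper value outside its range is refused whole. The fingers move at their own pace and stop on an object; the grip force is fixed at half the most. Time passes only in rows, so rows that do not move let the fingers close. It gives the time, the measured TCP pose, the force and the opening at its end, in the units of the state.
- robot.get_state(): the state, without advancing time (a new reading comes with each control period).
- robot.read_camera(name): name is "side" or "top"; returns the picture (400x640x3 uint8, red, green, blue); there is no depth.
- robot.camera_model(name): a dict with "camera_matrix" (3x3 intrinsics, pixels), "dist" ([k1, k2, p1, p2, k3] as OpenCV has them; the pictures are not rectified), "R" (3x3) and "t" (3): a world point X has camera coordinates R X + t. Camera axes: x right, y down, z forward; pixel columns grow to the right and rows downward; lengths in mm; the calibration is good to about 2 mm. A picture is of the moment at which its call begins. camera_model takes no time and is no camera call.
- robot.sign_off(): hands the job in, once; it reports no verdict.
The state is a dict: "time": time; "joint_positions": joint angles; "joint_velocities": joint speeds; "tau": joint torques, N m; "ee_pos": TCP position; "tcp_rot": TCP orientation; "wrist_force": force on the tool from outside, world axes, zero at the start; "ft_torque": the same for the moment, N m; "grip_width": opening from 0.0 (shut) to 1.0 (fully open).
Only numpy, scipy, OpenCV 4.12 (cv2) and the standard library are available. Lean on these libraries where they do the work, as an engineer would, in place of code of your own. Each camera call takes 0.05 s, during which the arm holds its last target. There are 200 camera calls.

TASK

Work the ratchet lever of the inspection dial, one full stroke per tooth, until the tall stepped shaft stands squarely in front of the camera lens, then let the lever return to rest and let go. Turn the dial only with the lever: do not touch the dial or the shaft.

Things in the scene. Friction and masses are not known exactly. Their poses are not given: they have to be found in the camera images.
- dial: Round aluminium dial, 192 mm across, top 50 mm above the table; origin on its vertical axis at table height. 12 black pads 30 degrees apart, 75 mm from the axis; steel parts stand on some, none above 110 mm over the table. Around it a ring of ratchet pins, outer radius 112 mm. Turns only counter-clockwise seen from above, one pad (30 degrees) per full lever stroke; a pawl stops it turning back.
- lever_knob (a point): Centre of the top of the lever's upright black knob: 24 mm diameter, from 45 to 120 mm above the table, 175 mm from the dial's axis, about which it swings level. Push it counter-clockwise (seen from above), about 5 N: idle for 0.14 rad, one tooth won by 0.60 rad, stop at 0.66 rad. Then let it all the way back to its rest stop for the next stroke; its spring also returns it if let go.
- stepped_shaft: Stepped steel shaft standing loose and upright on a pad of the dial, 2 to 5 strokes short of the lens. 60 mm tall, the tallest part there; foot 32 mm diameter and 12 mm high, then 20 mm, then 12 mm diameter at the top. Origin at the centre of its underside, z up. The other parts on the dial are plain pins, collars and a hexagon nut.
- focus (a point): Point at the dial's top, 75 mm from its axis, where the shaft must stand: before the black lens of the small white camera fixed to the base plate, which looks at the axis. It does not turn with the dial. x points from the axis to the lens (lens front 50 mm on, camera to 160 mm on, 113 mm high), z up. The lever at rest points 120 degrees clockwise (seen from above) from this x.
Not all that is in view belongs to the job. Leave any green look-alike of the stepped_shaft alone.

How it is judged (in metres and radians):
At the end, for the whole second after the job is handed in: the stepped shaft stands upright on the dial within 15 mm of the focus point, it and the dial are at rest, and the lever is back at rest (knob within 20 mm of where it began) (horizontal distance between stepped_shaft and focus below 0.015 m and z of stepped_shaft in the frame of focus between -0.006 and 0.006 m and angle between stepped_shaft's own z axis and vertical below 0.17 rad and linear speed of stepped_shaft below 0.02 m/s and angular speed of dial below 0.05 rad/s and distance of lever_knob from where it was at the start of the episode below 0.02 m); the robot touches nothing.
It fails at once if the robot touches the dial (contact force between any of the fingers, the arm and dial above 1 N).
It fails at once if the robot touches the shaft (contact force between any of the fingers, the arm and stepped_shaft above 0.5 N).
It fails at once if the shaft is tipped over (angle between stepped_shaft's own z axis and vertical above 0.5 rad).
It also fails if it takes over 58 s, if anything falls off the work surface, if the arm or the gripper's body presses on something with over 40 N, if the wrist force passes 120 N, or if a joint passes its speed limit or range.

## Working session

There is one attempt and no reset: what is moved stays moved. The work goes in short steps, Python scripts to look and compute and a tool call to move; the robot and the scene stay as the last step left them, time stands still between calls to the robot, and variables do not carry over. Pictures are saved under pics/ and viewed, about 8 in all and at most 12, crops included, and the job is handed in when it is done.

Besides the shell and the picture viewer there is one more tool, called after "Call:" by a JSON object that holds its "method" and its "body". send_rows: Moves the arm, as the interface text tells. Its arguments: {"type":"object","properties":{"steps":{"type":"string"}},"required":["steps"]}

```bash
mkdir -p pics; python3 - <<'E'
from plant import robot
import cv2,numpy as np
for n in("side","top"):
    im=robot.read_camera(n); cv2.imwrite(f"pics/{n}0.png",cv2.cvtColor(im,cv2.COLOR_RGB2BGR))
    m=robot.camera_model(n); print(n,{k:np.round(v,3).tolist() for k,v in m.items()})
s=robot.get_state(); print(s["time"],s["ee_pos"],s["tcp_rot"],s["grip_width"])
E
```

```text
side {'camera_matrix': [[430.667, 0.0, 313.501], [0.0, 430.667, 198.275], [0.0, 0.0, 1.0]], 'dist': [-0.115, 0.0, 0.0, 0.0, 0.0], 'R': [[-0.88, -0.475, 0.01], [-0.335, 0.606, -0.721], [0.337, -0.638, -0.693]], 't': [512.476, 243.991, 559.871]}
top {'camera_matrix': [[399.796, 0.0, 313.288], [0.0, 399.796, 199.727], [0.0, 0.0, 1.0]], 'dist': [-0.008, 0.0, 0.0, 0.0, 0.0], 'R': [[0.028, -1.0, -0.004], [-0.983, -0.027, -0.179], [0.179, 0.009, -0.984]], 't': [6.981, 547.159, 645.864]}
0.1 [ 156.01601738 -526.86961766  204.40207554] [ 9.89666083e-01  1.43387558e-01 -3.53474063e-05 -1.02551974e-03] 1.0032525015026441
```

View pics/top0.png

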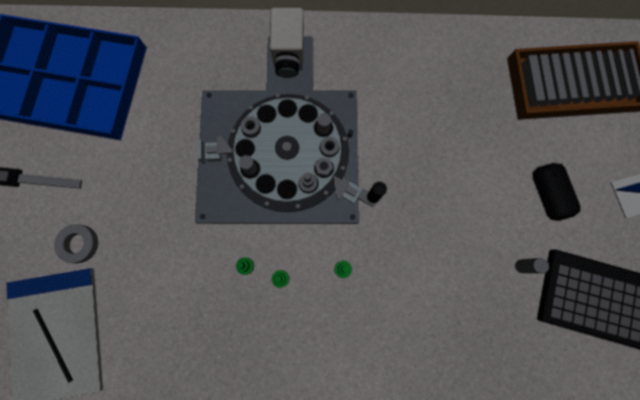

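View pics/side0.png

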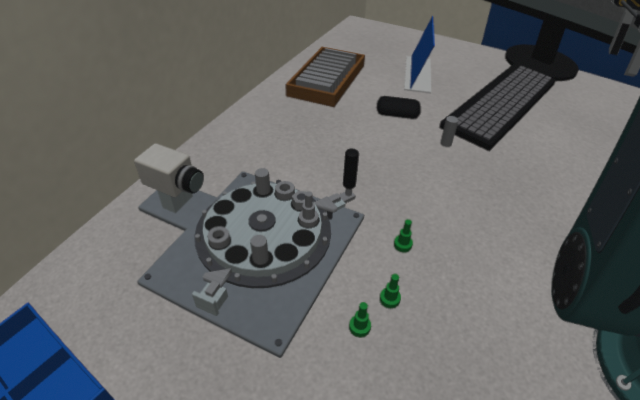

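The top view shows the dial at about (287,147), the lens at (288,65) and the lever knob at (377,190). The side view shows the stepped-looking part at about (308,207). Next I'll measure these and enlarge the candidates.

```bash
cat > h.py <<'E'
from plant import robot
import cv2,numpy as np
def ray(n,uv,z):
    m=robot.camera_model(n);K,d,R,t=[np.array(m[k],float) for k in("camera_matrix","dist","R","t")]
    p=cv2.undistortPoints(np.array([[uv]],float),K,d)[0,0]
    v=R.T@np.array([p[0],p[1],1]);c=-R.T@t
    return (c+v*(z-c[2])/v[2])
def proj(n,X):
    m=robot.camera_model(n);K,d,R,t=[np.array(m[k],float) for k in("camera_matrix","dist","R","t")]
    return cv2.projectPoints(np.array(X,float).reshape(-1,1,3),cv2.Rodrigues(R)[0],t,K,d)[0][:,0]
def save(name,im): cv2.imwrite(f"pics/{name}.png",im[...,::-1])
E
python3 - <<'E'
from h import *
t=cv2.imread("pics/top0.png");s=cv2.imread("pics/side0.png")
a=cv2.resize(t[60:215,210:400],None,fx=4,fy=4,interpolation=3)[:,:800]
b=cv2.resize(s[130:310,190:370],None,fx=3.3,fy=3.3,interpolation=3)
cv2.imwrite("pics/ct.png",a[:600]);cv2.imwrite("pics/cs.png",b[:600])
g=cv2.cvtColor(t,cv2.COLOR_BGR2GRAY)
# dial disc: bright region contour
roi=g[85:215,215:365]; _,m=cv2.threshold(roi,0,255,cv2.THRESH_OTSU)
cs,_=cv2.findContours(m,0,1)
for c in sorted(cs,key=cv2.contourArea)[-3:]:
    (x,y),r=cv2.minEnclosingCircle(c);print("bright",x+215,y+85,r,cv2.contourArea(c),cv2.fitEllipse(c) if len(c)>5 else 0)
# base plate
for uv,z in(((287,147),50),((287,147),60),((288,65),80),((377,190),120),((379,185),120),((308,183),110)): print(uv,z,ray("top",uv,z).round(1))
for uv,z in(((351,152),120),((262,218),55),((308,196),110)): print("side",uv,z,ray("side",uv,z).round(1))
# dark knob blob
for n,im,(x0,y0,x1,y1) in(("top",t,(360,175,395,210)),("side",s,(335,140,365,195))):
    k=(cv2.cvtColor(im,cv2.COLOR_BGR2GRAY)[y0:y1,x0:x1]<35).astype(np.uint8)
    cs,_=cv2.findContours(k,0,1);c=max(cs,key=cv2.contourArea);print(n,cv2.minAreaRect(c),"off",x0,y0)
E
```

```text
bright 240.5 87.5 25.62235450744629 254.5 ((25.269704818725586, 2.496177911758423), (5.326457500457764, 84.35196685791016), 89.9776382446289)
bright 338.5 142.0 62.44407272338867 1372.0 ((125.21016693115234, 50.61612319946289), (52.757659912109375, 123.40011596679688), 175.27818298339844)
bright 287.0810775756836 149.40540313720703 53.62173080444336 6243.5 ((73.03630828857422, 68.6248779296875), (91.80924987792969, 101.3856201171875), 115.36454772949219)
(287, 147) 50 [640.8  71.7  50. ]
(287, 147) 60 [637.6  70.8  60. ]
(288, 65) 80 [782.5  73.5  80. ]
(377, 190) 120 [552.1 -77.7 120. ]
(379, 185) 120 [560.2 -80.9 120. ]
(308, 183) 110 [562.6  30.8 110. ]
side (351, 152) 120 [555.7 -79.3 120. ]
side (262, 218) 55 [640.   69.3  55. ]
side (308, 196) 110 [572.  39. 110.]
top ((15.750001907348633, 17.25), (12.727922439575195, 21.920310974121094), 45.0) off 360 175
side ((15.31176471710205, 28.947059631347656), (11.964653968811035, 38.501644134521484), 4.39870548248291) off 335 140
```

View pics/ct.png

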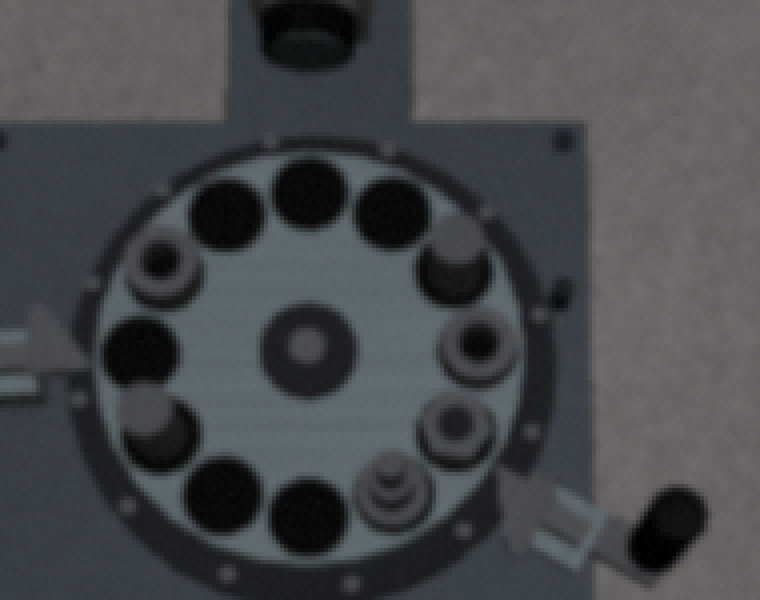

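View pics/cs.png

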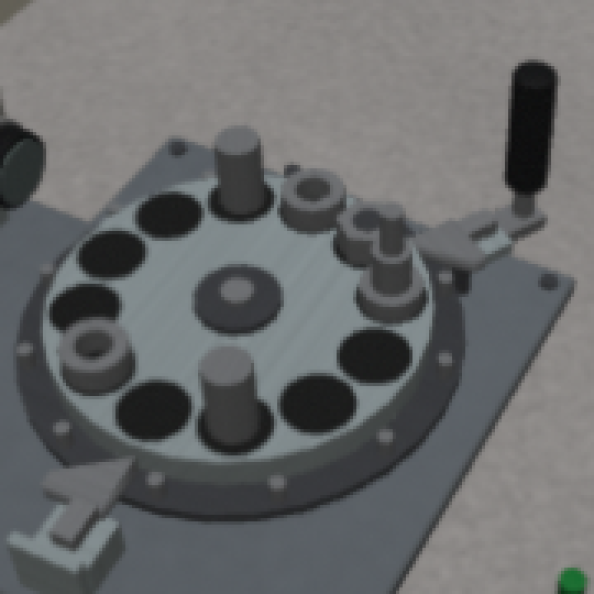

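Six grey parts stand on the dial (top view):
- Collars at (250,127) and (330,146).
- Plain pins at (325,120) and (247,162).
- Nut at (324,166).
- Stepped part at (308,182).

Only the last has three diameters and a wide foot, and it is the tallest. The green look-alikes are off the dial. The shaft is 5 pads short of the lens, so it needs 5 strokes. Next is a precise fit of the axis and knob.

```bash
python3 - <<'E'
from h import *
from scipy.optimize import least_squares
def fit(n,pts,z):
    P=np.array([ray(n,p,z)[:2] for p in pts]);f=lambda q:np.hypot(*(P-q[:2]).T)-75
    r=least_squares(f,[640,70]);ang=np.degrees(np.arctan2(*(P-r.x).T[::-1]));print(n,r.x.round(1),r.fun.round(1),ang.round(1));return r.x
ct=[(226,214),(309,193),(392,212),(140,353),(222,495),(309,517)]
A=fit("top",[(x/4+210,y/4+60) for x,y in ct],50)
cs=[(168,215),(112,253),(84,307),(153,409),(317,402),(374,355)]
B=fit("side",[(x/3.3+190,y/3.3+130) for x,y in cs],50)
k=ray("top",(683/4+210,508/4+60),120),ray("side",(535/3.3+190,73/3.3+130),120)
for q,c in zip(k,(A,B)): d=(q[:2]-c);print(q.round(1),np.hypot(*d),np.degrees(np.arctan2(d[1],d[0])))
E
```

```text
top [639.2  71.4] [ 0.2 -0.1  0.4  0.   0.1  0.2] [  32.     2.1  -27.8   92.1  152.  -177.5]
side [638.4  72.2] [-0.4 -0.2  0.3 -0.2 -0.3  0. ] [ -27.6    1.8   31.4   92.   152.2 -178. ]
[557.1 -83.6 120. ] 175.40847241232075 -117.89430928335362
[553.9 -80.  120. ] 174.0226457696199 -119.03045767655745
```

Call:
{"method": "send_rows", "body": {"steps": "35 40 0 0 0 1 1;35 40 0 0 0 1 1;35 40 0 0 0 1 1;35 40 0 0 0 1 1;35 40 0 0 0 1 1;35 40 0 0 0 1 1"}}

```text
time: 0.6
ee_pos: [319.2, -335.5, 199.7]
tcp_rot: [0.918, 0.398, -0.002, -0.004]
wrist_force: [1.0, -0.6, 0.5]
grip_width: 1.006
```

Both views agree: axis (639,72), offset +2°, knob rest at about (556.5,-82.5). I'm moving above the knob.

Call:
{"method": "send_rows", "body": {"steps": "30 32 0 0 0 1 1;30 32 0 0 0 1 1;30 32 0 0 0 1 1;30 32 0 0 0 0 1;30 32 0 0 0 0 1;30 32 0 0 0 0 1;30 32 0 0 0 0 1;15 15 0 0 0 0 1;0 0 0 0 0 0 1"}}

```text
time: 1.35
ee_pos: [533.5, -96.8, 195.2]
tcp_rot: [0.851, 0.525, -0.004, -0.007]
wrist_force: [-1.1, 0.5, -0.5]
grip_width: 0.999
```

Call:
{"method": "send_rows", "body": {"steps": "15 9 0 0 0 0 1;9 5 0 0 0 0 1;3 2 0 0 0 0 1;0 0 0 0 0 0 1"}}

```text
time: 1.68
ee_pos: [559.8, -80.1, 192.8]
tcp_rot: [0.851, 0.526, -0.006, -0.008]
wrist_force: [-0.1, -0.2, -0.0]
grip_width: 0.997
```

```bash
python3 - <<'E'
from h import *
s=robot.get_state();print(s["time"],s["ee_pos"])
t=robot.read_camera("top");d=robot.read_camera("side")
a=cv2.resize(t[100:260,300:460],None,fx=2.4,fy=2.4);b=cv2.resize(d[60:220,270:430],None,fx=2.4,fy=2.4)
save("c1",np.hstack([a,b]))
E
```

```text
1.6833 [559.80569236 -80.07188102 192.83582608]
```

View pics/c1.png

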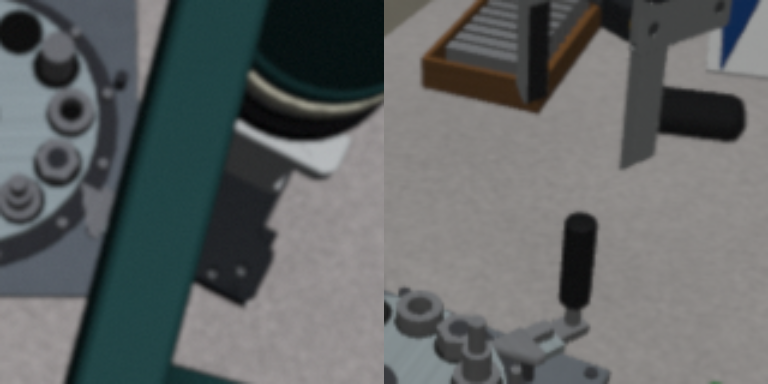

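The crop shows the fingers above the knob, straddling it (side crop: fingers at about (527,90) and (640,150), knob at (580,220)). Descending.

Call:
{"method": "send_rows", "body": {"steps": "-2 -2 -25 0 0 0 1;-1 0 -25 0 0 0 1;0 0 -25 0 0 0 1;0 0 -20 0 0 0 1;0 0 -10 0 0 0 1;0 0 -4 0 0 0 1;0 0 0 0 0 0 0;0 0 0 0 0 0 0;0 0 0 0 0 0 0;0 0 0 0 0 0 0;0 0 0 0 0 0 0"}}

```text
time: 2.7
ee_pos: [555.1, -91.1, 89.4]
tcp_rot: [0.854, 0.521, -0.002, -0.002]
wrist_force: [-0.3, -0.2, 0.1]
grip_width: 0.68
```

Call:
{"method": "send_rows", "body": {"steps": "2 6 -5 0 0 0 0;0 0 -2 0 0 0 0;0 0 0 0 0 0 0;0 0 0 0 0 0 0;0 0 0 0 0 0 0;0 0 0 0 0 0 0"}}

```text
time: 3.2
ee_pos: [559.1, -84.1, 84.2]
tcp_rot: [0.853, 0.521, -0.0, -0.0]
wrist_force: [-0.2, -0.2, 0.0]
grip_width: 0.497
```

Call:
{"method": "send_rows", "body": {"steps": "11 -5 0 0 0 0.8 0;11 -4 0 0 0 0.8 0;12 -4 0 0 0 0.8 0;12 -3 0 0 0 0.8 0;12 -2 0 0 0 0.8 0"}}

```text
time: 3.62
ee_pos: [610.9, -99.6, 83.7]
tcp_rot: [0.745, 0.668, -0.006, -0.008]
wrist_force: [-4.2, 0.8, 3.1]
grip_width: 0.499
```

Call:
{"method": "send_rows", "body": {"steps": "12 -2 0 0 0 0.6 0;12 -1 0 0 0 0.6 0;12 0 0 0 0 0.6 0;12 0 0 0 0 0.6 0;8 1 0 0 0 0.6 0;0 0 0 0 0 0 0"}}

```text
time: 4.12
ee_pos: [658.5, -100.6, 82.5]
tcp_rot: [0.646, 0.763, -0.016, -0.019]
wrist_force: [-3.3, 0.5, 1.5]
grip_width: 0.499
```

Call:
{"method": "send_rows", "body": {"steps": "8 1 0 0 -0.3 0 0;6 1 0 0 -0.3 0 0;3 0 0 0 0 0 0;0 0 0 0 0 0 0"}}

```text
time: 4.45
ee_pos: [672.1, -100.2, 82.3]
tcp_rot: [0.648, 0.762, -0.002, -0.001]
wrist_force: [-1.8, 0.4, 1.6]
grip_width: 0.497
```

```bash
python3 - <<'E'
from h import *
s=robot.get_state();print(s["time"],s["ee_pos"].round(1),s["wrist_force"].round(1))
t=robot.read_camera("top");d=robot.read_camera("side")
a=cv2.resize(t[85:215,220:380],None,fx=2.4,fy=2.4);b=cv2.resize(d[130:290,190:390],None,fx=2,fy=2)
h=min(len(a),len(b));save("c2",np.hstack([a[:h],b[:h]]))
E
```

```text
4.45 [ 672.1 -100.2   82.3] [-1.8  0.4  1.6]
```

View pics/c2.png

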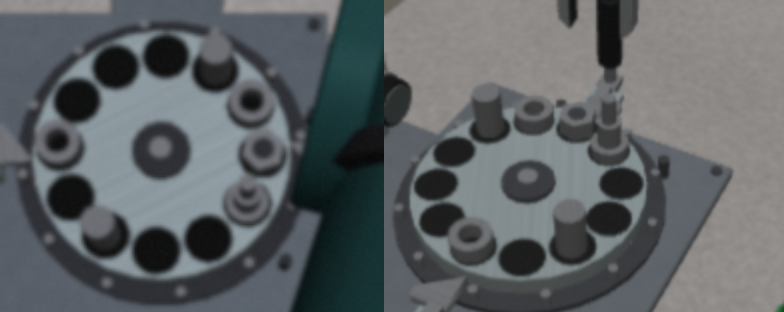

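The dial has turned by one pad: the shaft is now at the -120° pad (crop (247,198)). The force is low, so the lever isn't on its stop yet. I'm nudging a little further to be sure the tooth is won.

Call:
{"method": "send_rows", "body": {"steps": "4 1 0 0 0 0 0;3 1 0 0 0 0 0;0 0 0 0 0 0 0"}}

```text
time: 4.8
ee_pos: [677.9, -99.9, 82.2]
tcp_rot: [0.649, 0.761, -0.004, -0.001]
wrist_force: [-3.5, 0.4, 1.6]
grip_width: 0.503
```

Call:
{"method": "send_rows", "body": {"steps": "-13 -2 0 0 0 -0.6 0;-13 -1 0 0 0 -0.6 0;-13 0 0 0 0 -0.7 0;-13 1 0 0 0 -0.8 0;-13 2 0 0 0 -0.8 0;-13 3 0 0 0 -0.8 0;-13 4 0 0 0 -0.8 0;-12 4 0 0 0 -0.8 0;-12 5 0 0 0 -0.8 0;-8 4 0 0 0 -0.5 0;0 0 0 0 0 0 0"}}

```text
time: 5.72
ee_pos: [559.4, -77.8, 82.0]
tcp_rot: [0.86, 0.51, 0.005, 0.005]
wrist_force: [-0.1, 0.2, -0.5]
grip_width: 0.499
```

Call:
{"method": "send_rows", "body": {"steps": "10 -9 0 0 0 0.7 0;11 -5 0 0 0 0.7 0;12 -4 0 0 0 0.7 0;12 -4 0 0 0 0.7 0;12 -3 0 0 -0.1 0.7 0;12 -2 0 0 -0.1 0.7 0;12 -1 0 0 -0.1 0.7 0;12 0 0 0 -0.1 0.7 0;12 0 0 0 -0.1 0.7 0;12 1 0 0 -0.1 0.7 0;10 1 0 0 -0.1 0.6 0;2 0 0 0 0 0 0"}}

```text
time: 6.72
ee_pos: [679.3, -97.1, 81.4]
tcp_rot: [0.627, 0.779, 0.02, -0.001]
wrist_force: [-10.8, -1.5, 6.0]
grip_width: 0.499
```

Call:
{"method": "send_rows", "body": {"steps": "-13 -3 0 0 0 -0.7 0;-13 -2 0 -0.1 0.1 -0.7 0;-13 -1 0 -0.1 0.1 -0.8 0;-13 0 0 -0.1 0.1 -0.8 0;-13 1 0 0 0 -0.8 0;-13 2 0 0 0 -0.8 0;-13 3 0 0 0 -0.8 0;-12 4 0 0 0 -0.8 0;-12 4 0 0 0 -0.8 0;-11 4 0 0 0 -0.8 0;-2 1 0 0 0 0 0"}}

```text
time: 7.63
ee_pos: [556.6, -82.3, 79.8]
tcp_rot: [0.856, 0.517, 0.008, 0.002]
wrist_force: [-0.2, -0.0, -0.2]
grip_width: 0.499
```

```bash
cat > look.py <<'E'
import sys
from h import *
s=robot.get_state();print(s["time"],s["ee_pos"].round(1),s["wrist_force"].round(1))
t=robot.read_camera("top");d=robot.read_camera("side")
a=cv2.resize(t[85:215,220:400],None,fx=2.4,fy=2.4);b=cv2.resize(d[130:290,190:370],None,fx=2,fy=2)
h=min(len(a),len(b));save(sys.argv[1],np.hstack([a[:h],b[:h]]))
E
python3 look.py c3
```

```text
7.6333 [556.6 -82.3  79.8] [-0.2 -0.  -0.2]
```

View pics/c3.png

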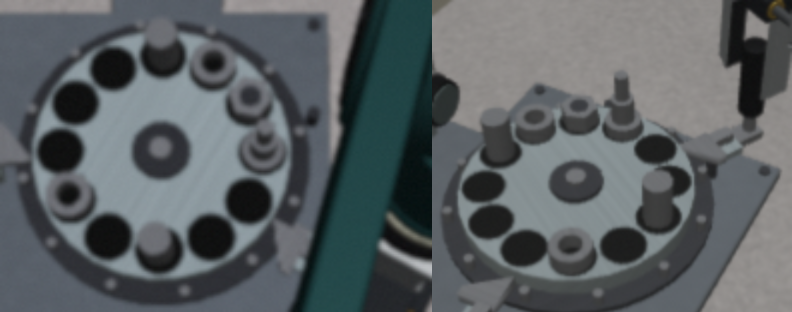

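After two strokes the shaft is at the -90° pad (crop (264,148)), upright, and the lever is back at rest between the fingers. Three strokes remain.

Call:
{"method": "send_rows", "body": {"steps": "11 -5 0 0 0 0.7 0;11 -5 0 0 0 0.7 0;12 -4 0 0 0 0.7 0;12 -4 0 0 0 0.7 0;12 -3 0 0 0 0.7 0;12 -2 0 0 0 0.7 0;12 -1 0 0 -0.1 0.7 0;12 0 0 0 -0.1 0.7 0;12 0 0 0 -0.1 0.7 0;12 1 0 0 -0.1 0.7 0;10 1 1 0 -0.1 0.6 0;4 0 1 0 0 0 0"}}

```text
time: 8.73
ee_pos: [680.6, -101.5, 76.8]
tcp_rot: [0.616, 0.788, 0.009, -0.012]
wrist_force: [-16.1, -1.0, 6.0]
grip_width: 0.502
```

Call:
{"method": "send_rows", "body": {"steps": "-13 -2 1 0 0 -0.7 0;-13 -1 1 -0.1 0 -0.7 0;-13 0 1 -0.1 0 -0.8 0;-13 1 1 0 0 -0.8 0;-13 1 1 0 0 -0.8 0;-13 2 0 0 0 -0.8 0;-13 4 0 0 0 -0.8 0;-13 4 0 0 0 -0.8 0;-12 5 0 0 0 -0.8 0;-11 5 0 0 0 -0.8 0;-2 1 0 0 0 0 0;0 0 0 0 0 0 0"}}

```text
time: 9.73
ee_pos: [555.1, -86.5, 75.7]
tcp_rot: [0.846, 0.533, 0.004, -0.007]
wrist_force: [-0.2, -0.3, 0.0]
grip_width: 0.499
```

Call:
{"method": "send_rows", "body": {"steps": "12 -1 3 0 0 0.7 0;11 -4 3 0 0 0.7 0;12 -4 2 0 0 0.7 0;12 -4 1 0 0 0.7 0;12 -3 1 0 0 0.7 0;12 -2 1 0 0 0.7 0;12 -1 1 0 -0.1 0.7 0;12 0 1 0 -0.1 0.6 0;12 0 1 0 -0.1 0.6 0;12 1 1 0 -0.1 0.6 0;10 1 1 0 -0.1 0.6 0;3 0 0 0 0 0 0"}}

```text
time: 10.73
ee_pos: [679.2, -98.1, 80.9]
tcp_rot: [0.609, 0.793, 0.001, -0.021]
wrist_force: [-16.8, 0.7, 11.8]
grip_width: 0.5
```

Call:
{"method": "send_rows", "body": {"steps": "-13 -3 1 0 0 -0.8 0;-13 -2 1 0 0 -0.8 0;-13 -1 1 0 0 -0.8 0;-13 0 1 0 0 -0.8 0;-13 1 1 0 0 -0.8 0;-13 2 0 0 0 -0.8 0;-13 3 0 0 0 -0.8 0;-13 4 0 0 0 -0.8 0;-12 4 0 0 0 -0.8 0;-10 4 0 0 0 -0.8 0;-1 1 0 0 0 0 0;0 0 0 0 0 0 0"}}

```text
time: 11.73
ee_pos: [557.1, -86.7, 79.6]
tcp_rot: [0.844, 0.536, 0.011, -0.024]
wrist_force: [0.8, 0.0, 0.7]
grip_width: 0.498
```

```bash
python3 look.py c4
```

```text
11.7333 [557.1 -86.7  79.6] [0.8 0.  0.7]
```

View pics/c4.png

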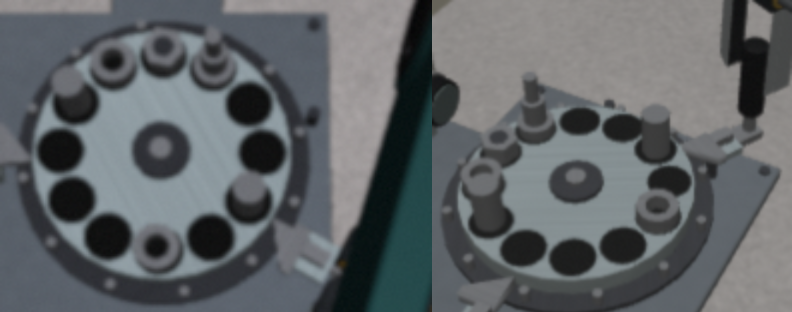

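After four strokes the shaft is at the -30° pad (crop (213,65)), with one stroke to go.

Call:
{"method": "send_rows", "body": {"steps": "12 -2 1 -0.15 0 0.7 0;11 -4 1 -0.15 0 0.7 0;12 -4 1 -0.15 0 0.7 0;12 -4 1 -0.15 0 0.7 0;12 -3 1 0 0 0.7 0;12 -2 1 0 0 0.7 0;12 -1 1 0 -0.1 0.7 0;12 0 1 0 -0.1 0.6 0;12 0 1 0 -0.1 0.6 0;12 1 1 0 -0.1 0.6 0;10 1 1 0 -0.1 0.6 0;3 0 0 0 0 0 0"}}

```text
time: 12.83
ee_pos: [679.2, -100.8, 79.9]
tcp_rot: [0.612, 0.791, -0.011, -0.012]
wrist_force: [-14.9, 0.2, 9.7]
grip_width: 0.502
```

Call:
{"method": "send_rows", "body": {"steps": "-13 -2 1 0 0 -0.8 0;-13 -1 1 0 0 -0.8 0;-13 -1 1 0 0 -0.8 0;-13 0 1 0 0 -0.8 0;-13 1 1 0 0 -0.8 0;-13 2 0 0 0 -0.8 0;-13 3 0 0 0 -0.8 0;-13 4 0 0 0 -0.8 0;-12 4 0 0 0 -0.8 0;-10 4 0 0 0 -0.8 0;-1 1 0 0 0 0 0;0 0 0 0 0 0 0"}}

```text
time: 13.83
ee_pos: [552.5, -87.1, 78.0]
tcp_rot: [0.848, 0.529, -0.008, -0.022]
wrist_force: [0.3, -0.0, 0.2]
grip_width: 0.501
```

Call:
{"method": "send_rows", "body": {"steps": "0 0 0 0 0 0 1;0 0 0 0 0 0 1;0 0 0 0 0 0 1;0 0 0 0 0 0 1;0 0 0 0 0 0 1;0 0 0 0 0 0 1;0 0 0 0 0 0 1;0 0 0 0 0 0 1;0 0 0 0 0 0 1"}}

```text
time: 14.58
ee_pos: [556.8, -88.7, 77.7]
tcp_rot: [0.847, 0.532, -0.007, -0.021]
wrist_force: [-0.6, -0.2, -0.1]
grip_width: 0.998
```

Raising straight up, then away.

Call:
{"method": "send_rows", "body": {"steps": "0 1 20 0 0 0 1;0 1 25 0 0 0 1;0 0 25 0 0 0 1;0 0 25 0 0 0 1;0 0 25 0 0 0 1;0 0 20 0 0 0 1;-20 -35 5 0 0 0 1;-25 -35 0 0 0 0 1;-25 -35 0 0 0 0 1;-25 -35 0 0 0 0 1;-25 -35 0 0 0 0 1;0 0 0 0 0 0 1"}}

```text
time: 15.58
ee_pos: [432.6, -259.8, 229.1]
tcp_rot: [0.844, 0.536, -0.009, -0.02]
wrist_force: [0.2, 0.9, -0.3]
grip_width: 1.001
```

```bash
python3 look.py c5; python3 - <<'E'
from h import *
t=robot.read_camera("top")
c=np.array([638.8,71.8]);th=np.radians(2)
f=c+75*np.array([np.cos(th),np.sin(th)])
print("focus",f,"expected px shaft foot-top z62, top z110:",proj("top",[[*f,62],[*f,110]]).round(1),proj("side",[[*f,62],[*f,110]]).round(1))
k=(cv2.cvtColor(t,cv2.COLOR_RGB2GRAY)[175:210,360:400]<35).astype(np.uint8)
cs,_=cv2.findContours(k,0,1);b=max(cs,key=cv2.contourArea);print("knob blob",cv2.minAreaRect(b),"start (15.75,17.25)")
E
```

```text
15.5833 [ 432.6 -259.8  229.1] [ 0.2  0.9 -0.3]
focus [713.75431203  74.41746225] expected px shaft foot-top z62, top z110: [[286.6 105.6]
 [284.6  93.8]] [[222.7 201.4]
 [218.7 179.6]]
knob blob ((15.750001907348633, 17.25), (12.727922439575195, 21.920310974121094), 45.0) start (15.75,17.25)
```

View pics/c5.png

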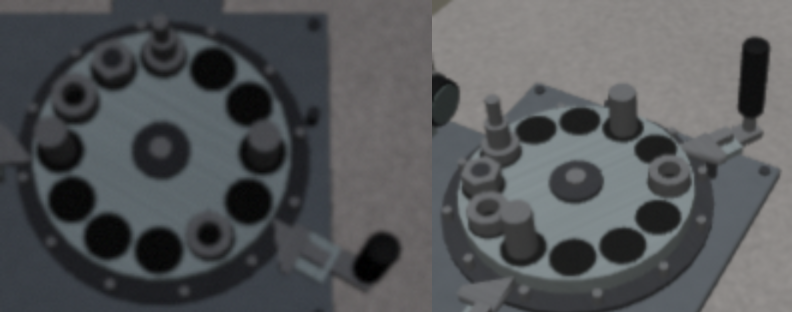

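The shaft stands at the lens. Its top is at px (286.7,94.2) against the predicted (284.6,93.8), and in the side view at (220.5,180) against (218.7,179.6), so it is about 3–4 mm off. The knob blob is identical to its start position. Handing in.

```bash
python3 -c "
from plant import robot
print(robot.sign_off())"
```

```text
the job is handed in; nothing more can be done
None
```

The stepped shaft now stands in front of the lens, after five full lever strokes with the knob held loosely between the fingers. I let the lever back to its rest stop after each stroke. At the end I opened the gripper, pulled clear and handed in at about 15.7 s of the 58 s allowed.

**Last checks:**
- **Shaft:** it is upright, about 3–4 mm from the estimated focus point in both camera views (limit 15 mm).
- **Lever:** the knob's image is exactly where it was at the start.
- **Robot:** the arm is clear, with wrist force near zero. The highest force I saw was about 21 N, at the end of a stroke near the lever's stop.

No check failed. The two views differed by only 1–4 mm in locating the dial axis and the knob. I judged that the dial and shaft were still by eye from the last picture and did not measure their speed.

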